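Tug the starter cover, free its catch if it is caught, and hold it open

ROBOT

A 6-joint arm with a two-finger parallel gripper is mounted at the origin on the work surface. World frame = base frame: x ahead of the robot, y to its left, z up, the work surface at z = 0. Lengths are in m, angles in rad, forces in N, time in s.
With the tool pointing down it reaches from about 0.4 to 0.825 m from the base axis. Payload 7 kg.
Tool frame: the origin (TCP) lies at the very end of the fingers, on their centre line; the grasp point (between the pads) lies arm.hold_point_z behind it (arm.hold_point_z is the distance from the TCP to the grasp point, in m); z points along the fingers, y is the line along which they close (so a half turn about z gives the same grasp; the last joint's range is limited). The gripper opens to 88 mm and grips with 3 to 60 N. Pads are 19 mm wide; open, the fingers measure 130 mm over their backs; the gripper's body (78 mm by 193 mm) begins 47 mm behind the grasp point.
Start: joints at [-0.966, 0.359, 0.012, 0, -1.224, -0.288], TCP at [0.21, -0.641, 0.227] pointing down, gripper open.
Joint ranges: [-3.07, 3.07], [-1.43, 2.12], [-1.02, 1.25], [-3.03, 1.67], [-3.05, -0], [-3.03, 3.03]. Speed limits (rad/s): [2.39, 2.39, 3.01, 3.14, 3.14, 3.14].

INTERFACE

Orientations are given as [roll, pitch, yaw] about the fixed x, y, z axes, in that order (R = Rz(yaw) Ry(pitch) Rx(roll)).
In Python, from station import arm gives the robot as it stands.
- The arm moves only by the tool tcp_steps, called after "Emit:" as name(argument=value, ...) on one line, values as JSON. Schema: {"type":"object","properties":{"increments":{"type":"string"},"clamp_n":{"type":"number"},"only":{"type":"string"},"quiet":{"type":"boolean"},"lines":{"type":"string"}},"required":["increments"],"additionalProperties":false}. increments is a string of 1 to 20 rows, parted by semicolons, with the numbers parted by commas; each row has 5 numbers: the finger opening in m, then dx, dy, dz in shares of 1000 mm (1.0 is 1000 mm), then a turn about the tool's z in parts of the range, where 1.0 means 180 degrees; each row is the pose to reach, as a shift and turn from the pose commanded when the call began, along the tool's axes at that moment; what a row does not reach only later rows make up. A row lasts 1/12 s, in which the tool goes at most 0.0417 m and 0.125 rad, less where a joint would pass 70% of its speed; a pose out of reach is approached as far as the arm can. The fingers move at their own pace and stop on an object; clamp_n is the grip in N (left out, the last holds). Time passes only in rows, so rows that do not move let the fingers close. The tool returns the time, the measured TCP pose, the force, the opening and the grip force at its end. only (a regular expression) keeps the lines of the reply that match it, lines (a string "A,B") keeps lines A to B, and quiet returns only ok. No shift or turn number may pass 1 either way. Input that does not fit is refused with a message, and nothing moves.
- arm.get_state(): the state, without advancing time (a new reading comes with each control period).
- arm.grab_frame(name): name is "side" or "top" or "wrist"; returns the picture (420x560x3 uint8, red, green, blue); there is no depth.
- arm.camera_params(name): a dict with "fx", "fy", "cx", "cy" (pixels), "T" (4x4, takes a point from camera to world coordinates); the wrist camera has in their place "hand_eye" (4x4, takes a point from camera to tool coordinates, whose origin is the TCP and whose axes are the flange's). Camera axes: x right, y down, z forward; pixel columns grow to the right and rows downward; lengths in m; the calibration is good to about 2 mm. A picture is of the moment at which its call begins: read the wrist's pose just before it. camera_params takes no time and is no camera call.
- arm.job_done(): hands the job in; it is judged then, once.
The state is a dict: "t": time; "q": joint angles; "qd": joint speeds; "joint_efforts": joint torques, N m; "eef_pos": TCP position; "ee_rot": TCP orientation; "force": force on the tool from outside, world axes, zero at the start; "moment": the same for the moment, N m; "width": finger opening in m; "gripper_force": force on a finger pad.
Only numpy, scipy, OpenCV 4.12 (cv2) and the standard library are available. Lean on these libraries where they do the work, as an engineer would, in place of code of your own. Each camera call takes 0.05 s, during which the arm holds its last target. There are 200 camera calls.

TASK

I need to get at the gas ring's press-button starter under the hinged steel cover of the box on the counter: tug the cover gently by its bar handle before you touch the catch, and if you feel that it is caught, slide the catch's knob away from the cover to free it; if it comes up, just carry on. Lift the cover past halfway to upright, without ever forcing it against the catch, and finish while still holding it up with the gripper, still, because it falls shut when let go. Leave the tawa, jar, basin and scraper where they are.

Things in the scene. Friction and masses are not known exactly. Their poses are not given: they have to be found in the camera images.
- box: Starter box, bare steel, fixed, 250 (x) x 260 (y) x 110 mm high; origin at the centre of its underside, z up, front faces -x (roughly to the robot). Its top at 110 mm is flush: a fixed front deck (x -125 to -65 mm) carrying the catch, and behind it the hinged cover with the bar handle, over the press-button starter (not to be operated).
- lid: Hinged cover, 4 mm steel plate 186 x 262 mm, 0.35 to 0.65 kg. Origin on its hinge line at the rear, 121 mm in +x of the box's centre and 108 mm above its underside. Shut, its axes match the box's; it opens about +y: the front edge rises, its z axis leans back by the opening angle. Stop at 1.25 rad. No stay: falls shut from any angle when let go.
- lid_handle (a point): Centre of the cover's round bar handle: bar 12 mm thick, 80 mm long, along y, its axis 40 mm above the cover's top, on two 10 mm posts 35 mm either side; shut, it is 155 mm in -x of the hinge, 42 mm above it and 50 mm in +y of the box's middle. Pinch it from above across x; it starts up and back (42 back per 155 up) and can turn between the pads.
- catch: Slide catch on the front deck, 70 mm in -y of the box's middle: upright dark steel knob on a bolt hidden under the deck. Origin at deck height under the knob, axes as the box's. Home is 85.5 mm in -x of the box's centre (starts 0 to 4 mm off): the bolt is under the cover. Slides to the box's -x, 28 mm at most from home; 18 mm surely frees the cover.
- catch_knob (a point): Middle of the catch's knob: 14 (x) x 24 (y) mm, its top 27 mm above the deck, this point 14 mm above it. It stays where it is left; friction about 2 N, more while the cover is pulled up against the bolt.
- tawa: Bystander: blackened flat round griddle pan, 270 mm across, 22 mm thick, with a flat handle 130 mm long towards its own -x, standing on the gas ring 60 mm above the counter; origin at the centre of its underside.
- jar: Bystander: closed glass jar with a steel lid, 80 mm across, 130 mm high, upright on the counter; origin at the centre of its underside.
- basin: Bystander: blue enamel basin, 200 mm across, 85 mm high; origin at the centre of its underside.
- scraper: Bystander: flat griddle scraper lying on the counter, 240 mm long along its x, 100 mm wide steel blade at +x, wooden handle 26 mm wide and 19 mm high at -x; origin underneath, where handle and blade meet.
- lid_hinge (a point): The cover's hinge, same point as lid; hinge axis = box y. Caught, the cover still rises about 4 mm at the handle (0.03 rad), then stops hard; not caught, it comes up at 2 to 4 N. It cannot be seen which: a tang inside the cover either sits under the catch's bolt or has slipped aside.

How it is judged:
On the way, in this order (a step that is already met when the one before it is completed fails the run):
1. the cover has been tugged up (at least 0.012 rad, to the end of its play or beyond) while the catch was still within 4 mm of where it started (angle between lid's own z axis and vertical above 0.012 rad and distance of catch_knob from where it was at the start of the episode below 0.004 m and contact force between the fingers and lid above 0.5 N), for 0.1 s.
2. the cover is lifted past halfway (more than 0.75 rad) by the fingers (angle between lid's own z axis and vertical above 0.75 rad and contact force between the fingers and lid above 0.5 N), for 0.2 s.
At the end, for the whole second after the job is handed in: The cover stands open by more than 0.75 rad (43 degrees) and is still (under 0.1 rad/s), held up by the fingers (contact force over 0.5 N) through the last second; the catch may be anywhere (all of step 2 and angular speed of lid below 0.1 rad/s); the arm keeps its last pose, push and grip.
It fails at once if the cover is forced against its catch (more than 60 N between cover and catch) (contact force between lid and catch above 60 N).
It fails at once if the tawa is pushed more than 25 mm from its place (distance of tawa from where it was at the start of the episode above 0.025 m).
It fails at once if the glass jar is pushed more than 25 mm from its place (distance of jar from where it was at the start of the episode above 0.025 m).
It fails at once if the basin is pushed more than 25 mm from its place (distance of basin from where it was at the start of the episode above 0.025 m).
It fails at once if the scraper is pushed more than 25 mm from its place (distance of scraper from where it was at the start of the episode above 0.025 m).
It also fails if it takes over 54 s, if anything falls off the work surface, if the arm or the gripper's body presses on something with over 40 N, if the wrist force passes 120 N, or if a joint passes its speed limit or range.

## Working session

There is one attempt and no reset: what is moved stays moved. The work goes in short steps, Python scripts to look and compute and a tool call to move; the robot and the scene stay as the last step left them, time stands still between calls to the robot, and variables do not carry over. Pictures are saved under pics/ and viewed, at most 10 in all, crops included, and the job is handed in when it is done.

```bash
mkdir -p pics; ls; python3 - <<'E'
from station import arm
import cv2,numpy as np
np.set_printoptions(precision=4,suppress=True)
a=[arm.grab_frame(n) for n in("side","top")]
for n,i in zip(("side","top"),a):
    cv2.imwrite(f"pics/{n}0.png",cv2.cvtColor(i,cv2.COLOR_RGB2BGR)); p=arm.camera_params(n); print(n,p)
print(arm.hold_point_z,arm.get_state())
E
```

```text
pics
side {'fx': 451.3799063049173, 'fy': 451.3799063049173, 'cx': 278.3772682960427, 'cy': 212.49146001599476, 'T': array([[-0.9664, -0.1755,  0.1877,  0.2998],
       [-0.2565,  0.6176, -0.7434,  1.0217],
       [ 0.0145, -0.7666, -0.6419,  0.9628],
       [ 0.    ,  0.    ,  0.    ,  1.    ]])}
top {'fx': 525.4786308454636, 'fy': 525.4786308454636, 'cx': 286.7110549754911, 'cy': 205.71195589481763, 'T': array([[-0.0082, -0.9944,  0.1056,  0.379 ],
       [-0.9999,  0.0097,  0.0136, -0.0011],
       [-0.0146, -0.1055, -0.9943,  1.5166],
       [ 0.    ,  0.    ,  0.    ,  1.    ]])}
0.0188 {'t': 0.1, 'q': array([-0.9659,  0.3593,  0.0112, -0.0003, -1.2241, -0.2881]), 'qd': array([-0.0015,  0.0004,  0.0016,  0.0012,  0.0013,  0.0009]), 'joint_efforts': array([ -0.0012, -58.4161,  29.375 ,   7.0155,   0.0102,  -0.0001]), 'eef_pos': array([ 0.2101, -0.641 ,  0.2257]), 'ee_rot': array([ 3.1401, -0.0001, -2.8249]), 'force': array([-0.7245,  0.2996,  0.124 ]), 'moment': array([-0.0431, -0.0032,  0.0131]), 'gripper_force': 0.0, 'width': 0.08762955473184501}
```

View pics/top0.png

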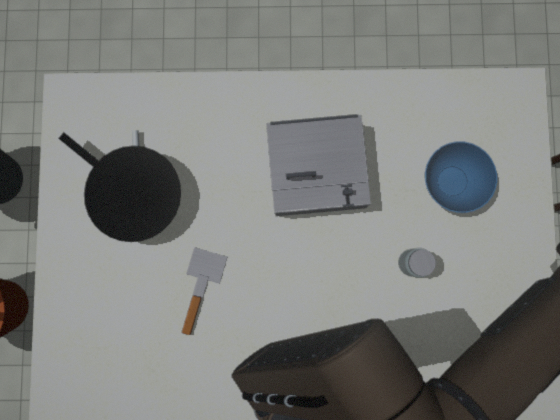

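View pics/side0.png

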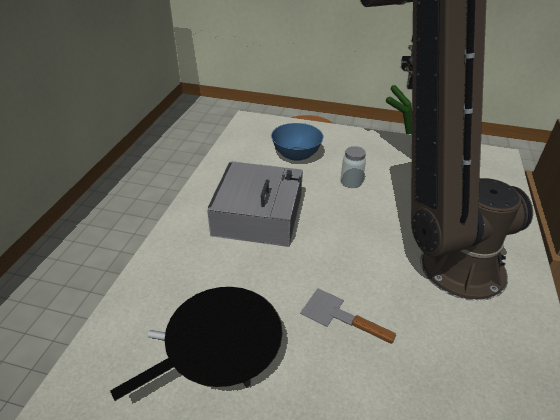

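The top view shows the box with corners near (268,123), (361,115), (370,206) and (277,214). The handle is at about (304,176) and the knob at about (348,189). In the side view the handle is at about (265,192) and the knob at about (289,176). I'll zoom both.

```bash
python3 - <<'E'
import cv2,numpy as np
a=cv2.imread("pics/top0.png")[105:225,255:385]; b=cv2.imread("pics/side0.png")[155:250,200:310]
o=np.zeros((480,800,3),np.uint8)
A=cv2.resize(a,None,fx=3.2,fy=3.2,interpolation=2); B=cv2.resize(b,None,fx=3.5,fy=3.5,interpolation=2)
o[:A.shape[0],:A.shape[1]]=A; o[:B.shape[0],416:416+384]=B[:,:384]
cv2.imwrite("pics/zoom.png",np.clip(o*1.5,0,255).astype(np.uint8))
E
```

```text
(no output)
```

View pics/zoom.png

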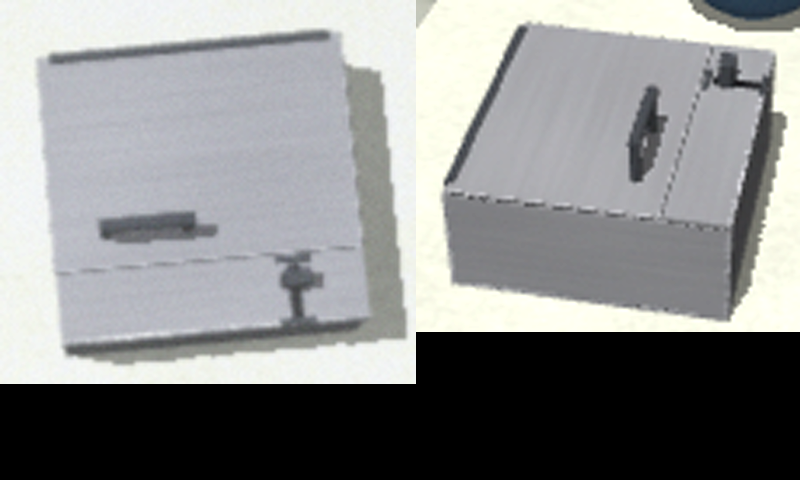

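The zoomed top view shows the bar from (100,227) to (195,219) and the cover corners at (40,57), (342,33), (370,318) and (65,345). The zoomed side view shows the bar from (652,90) to (636,178) and the knob at (727,70).

```bash
cat > h.py <<'E'
from station import arm
import numpy as np
from scipy.spatial.transform import Rotation as R
np.set_printoptions(precision=4,suppress=True)
def ray(n,u,v):
    p=arm.camera_params(n);T=p["T"];return T[:3,3],T[:3,:3]@np.array([(u-p["cx"])/p["fx"],(v-p["cy"])/p["fy"],1])
def plane(n,u,v,z):
    o,d=ray(n,u,v);return o+d*(z-o[2])/d[2]
def tool():
    s=arm.get_state();return s,np.array(s["eef_pos"]),R.from_euler("xyz",s["ee_rot"]).as_matrix()
E
python3 - <<'E'
from h import *
t=lambda x,y:(255+x/3.2-.5,105+y/3.2-.5)
s=lambda x,y:(200+(x-416)/3.5-.5,155+y/3.5-.5)
for n,f,C,hd,kn in (("top",t,[(40,57),(342,33),(370,318),(65,345)],[(100,227),(195,219)],(297,276)),
  ("side",s,[(447,190),(526,24),(775,50),(730,228)],[(636,178),(652,90)],(727,70))):
    P=np.array([plane(n,*f(*c),.11) for c in C]);H=np.array([plane(n,*f(*c),.15) for c in hd])
    c=P.mean(0);ex=P[0]+P[1]-P[2]-P[3];ey=P[0]+P[3]-P[1]-P[2]
    yw=np.arctan2(ex[1],ex[0]);yy=np.arctan2(-ey[0],ey[1])
    print(n,c,yw,yy,np.linalg.norm(ex)/2,np.linalg.norm(ey)/2)
    ux=np.array([np.cos(yy),np.sin(yy)]);uy=np.array([-ux[1],ux[0]])
    print("handle pred",c[:2]-.034*ux+.05*uy,"meas",H.mean(0),np.linalg.norm(H[0]-H[1]),"knob",plane(n,*f(*kn),.124 if n=="side" else .137))
S,p,M=tool();print(p,M)
E
```

```text
top [ 0.6443 -0.0684  0.11  ] 0.07637436348932237 0.07398443889226262 0.2473327947315455 0.2581326980388357
handle pred [ 0.6067 -0.021 ] meas [ 0.6072 -0.0195  0.15  ] 0.07838216148672672 knob [ 0.5637 -0.1427  0.137 ]
side [ 0.6422 -0.0648  0.11  ] 0.08482435099590332 0.07860853651711375 0.2430867334846021 0.2612456872939273
handle pred [ 0.6043 -0.0177] meas [0.6002 0.0016 0.15  ] 0.12301036662213445 knob [ 0.563  -0.1427  0.124 ]
[ 0.2101 -0.641   0.2257] [[-0.9503 -0.3114 -0.0006]
 [-0.3114  0.9503  0.0014]
 [ 0.0001  0.0015 -1.    ]]
```

Careful with the scale: turns go in shares of 180 degrees. That gives: -1.331 rad / 3.1416 = -0.4237.

Emit:
tcp_steps(increments="0.07,-0.571,0.467,0,-0.4237;0.07,-0.571,0.467,0,-0.4237;0.07,-0.571,0.467,0,-0.4237;0.07,-0.571,0.467,0,-0.4237;0.07,-0.571,0.467,0,-0.4237;0.07,-0.571,0.467,0,-0.4237;0.07,-0.571,0.467,0,-0.4237;0.07,-0.571,0.467,0,-0.4237;0.07,-0.571,0.467,0,-0.4237;0.07,-0.571,0.467,0,-0.4237;0.07,-0.571,0.467,0,-0.4237;0.07,-0.571,0.467,0,-0.4237;0.07,-0.571,0.467,0,-0.4237;0.07,-0.571,0.467,0,-0.4237;0.07,-0.571,0.467,0,-0.4237;0.07,-0.571,0.467,0,-0.4237;0.07,-0.571,0.467,0,-0.4237;0.07,-0.571,0.467,0,-0.4237;0.07,-0.571,0.467,0,-0.4237;0.07,-0.571,0.467,0,-0.4237", clamp_n=20)

```text
t: 1.77
eef_pos: [0.6076, -0.0182, 0.2255]
ee_rot: [3.14, -0.0, -1.491]
force: [-0.0, -0.4, 0.0]
width: 0.0702
gripper_force: 0.0
```

```bash
python3 - <<'E'
from h import *
import cv2
S,p,M=tool();print(S["t"],p,S["ee_rot"],M)
cv2.imwrite("pics/w1.png",cv2.cvtColor(arm.grab_frame("wrist"),cv2.COLOR_RGB2BGR));print(arm.camera_params("wrist"))
E
```

```text
1.7667 [ 0.6076 -0.0182  0.2255] [ 3.1398 -0.0002 -1.4915] [[ 0.0793 -0.9969 -0.0017]
 [-0.9969 -0.0793 -0.0003]
 [ 0.0002  0.0018 -1.    ]]
{'fx': 292.4755966176727, 'fy': 292.4755966176727, 'cx': 281.7342001955041, 'cy': 209.98101647871061, 'hand_eye': array([[ 0.0011, -0.9694, -0.2457,  0.0659],
       [ 1.    ,  0.0011,  0.0002, -0.0006],
       [ 0.0001, -0.2457,  0.9694, -0.1578],
       [ 0.    ,  0.    ,  0.    ,  1.    ]])}
```

View pics/w1.png

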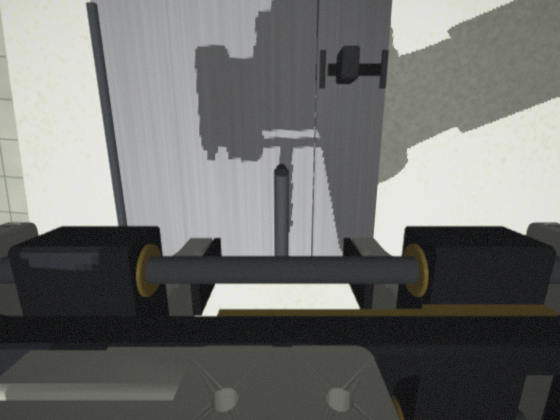

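The wrist view shows the bar at column 281, which is on the centre line, with its end at row 168. That end is 41 mm from the tool centre, so the gripper is aligned. I'll descend and close.

Emit:
tcp_steps(increments="0.07,0,0,0.03,0;0.07,0,0,0.06,0;0.07,0,0,0.08,0;0.07,0,0,0.09,0;0.07,0,0,0.094,0;0.07,0,0,0.094,0;0,0,0,0.094,0;0,0,0,0.094,0;0,0,0,0.094,0;0,0,0,0.094,0;0,0,0,0.094,0;0,0,0,0.094,0;0,0,0,0.094,0;0,0,0,0.094,0", clamp_n=20)

```text
t: 2.98
eef_pos: [0.6074, -0.0197, 0.1326]
ee_rot: [-3.142, -0.0, -1.494]
force: [0.4, 0.5, 0.1]
width: 0.0224
gripper_force: 0.0
```

Emit:
tcp_steps(increments="0,0,0,0,0;0,0,0,0,0;0,0,0,0,0;0,0,0,0,0", clamp_n=20)

```text
t: 3.32
eef_pos: [0.6084, -0.0196, 0.1326]
ee_rot: [-3.14, 0.0, -1.494]
force: [5.3, -0.5, -3.9]
width: 0.0113
gripper_force: 20.0
```

```bash
python3 -c "
from h import *
print(tool()[2])"
```

```text
[[ 0.0771 -0.997   0.0017]
 [-0.997  -0.0771  0.0001]
 [-0.     -0.0017 -1.    ]]
```

Emit:
tcp_steps(increments="0,0,-0.0003,-0.001,0;0,0,-0.0005,-0.002,0;0,0,-0.0008,-0.003,0;0,0,-0.0008,-0.003,0;0,0,-0.0008,-0.003,0;0,0,-0.0008,-0.003,0")

```text
t: 3.82
eef_pos: [0.609, -0.0196, 0.1351]
ee_rot: [-3.14, 0.0, -1.494]
force: [5.9, -1.6, -7.3]
width: 0.0114
gripper_force: 20.0
```

Emit:
tcp_steps(increments="0,0,-0.0002,-0.001,0;0,0,-0.0002,-0.001,0;0,0,-0.0002,-0.001,0")

```text
t: 4.07
eef_pos: [0.6094, -0.0195, 0.1361]
ee_rot: [-3.14, 0.0, -1.494]
force: [7.4, -0.8, -7.6]
width: 0.0113
gripper_force: 20.0
```

Emit:
tcp_steps(increments="0,0,-0.0002,-0.001,0;0,0,-0.0002,-0.001,0")

```text
t: 4.23
eef_pos: [0.6096, -0.0195, 0.1371]
ee_rot: [-3.14, 0.0, -1.494]
force: [7.2, -1.5, -6.8]
width: 0.011
gripper_force: 20.0
```

Emit:
tcp_steps(increments="0,0,-0.0006,-0.001,0;0,0,-0.0006,-0.001,0;0,0,-0.0006,-0.001,0")

```text
t: 4.48
eef_pos: [0.6097, -0.0195, 0.1373]
ee_rot: [-3.142, 0.0, -1.494]
force: [8.7, -2.1, -10.9]
width: 0.0111
gripper_force: 20.0
```

Emit:
tcp_steps(increments="0,0,-0.0006,-0.001,0;0,0,-0.0006,-0.001,0;0,0,-0.0006,-0.001,0")

```text
t: 4.73
eef_pos: [0.6096, -0.0195, 0.1375]
ee_rot: [3.14, 0.0, -1.494]
force: [7.7, -0.7, -15.0]
width: 0.0113
gripper_force: 20.0
```

It's caught: 2 mm more command gave 0.4 mm of rise and 8 N. I'll lower it, release and raise the gripper.

Emit:
tcp_steps(increments="0,0,0.001,0.004,0;0,0,0.0018,0.007,0;0,0,0.0018,0.007,0;0.03,0,0.0018,0.007,0;0.05,0,0.0018,0.007,0;0.05,0,0.0018,0.007,0;0.05,0,0.0018,0.007,0;0.05,0,0.0018,0.007,0")

```text
t: 5.4
eef_pos: [0.6077, -0.0198, 0.1326]
ee_rot: [3.141, -0.0, -1.494]
force: [-0.2, -0.5, -0.0]
width: 0.039
gripper_force: 0.0
```

```bash
python3 -c "
from h import *
s,p,M=tool();print(s['width'],p,M.T@(np.array([.5635,-.1427,.118])-p))"
```

```text
0.03896105939803171 [ 0.6077 -0.0198  0.1326] [0.1192 0.0535 0.0146]
```

Emit:
tcp_steps(increments="0.05,0,0,-0.03,0;0.05,0,0,-0.06,0;0.05,0.03,0.014,-0.06,0;0.05,0.07,0.032,-0.06,0;0.05,0.1,0.046,-0.06,0;0.05,0.119,0.0535,-0.06,0;0.05,0.119,0.0535,-0.06,0;0.05,0.119,0.0535,-0.06,0")

```text
t: 6.07
eef_pos: [0.5632, -0.1436, 0.1928]
ee_rot: [-3.141, 0.0, -1.496]
force: [0.5, 1.0, -0.2]
width: 0.05
gripper_force: 0.0
```

```bash
python3 - <<'E'
from h import *
import cv2
S,p,M=tool();print(p)
w=arm.grab_frame("wrist");cv2.imwrite("pics/w2.png",cv2.cvtColor(w,cv2.COLOR_RGB2BGR))
E
```

```text
[ 0.5632 -0.1436  0.1928]
```

View pics/w2.png

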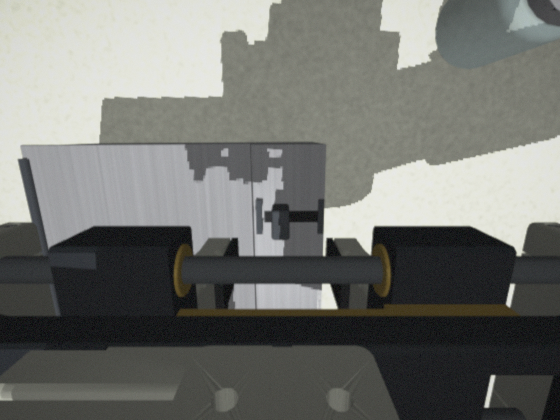

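The wrist view shows the knob at about (281,221), which is centred under the fingers to within 1 mm. I'll descend and pinch it.

Emit:
tcp_steps(increments="0.05,0,0,0.03,0;0.05,0,0,0.055,0;0.05,0,0,0.068,0;0.05,0,0,0.072,0;0.05,0,0,0.072,0;0,0,0,0.072,0;0,0,0,0.072,0;0,0,0,0.072,0;0,0,0,0.072,0;0,0,0,0.072,0;0,0,0,0.072,0;0,0,0,0.072,0", clamp_n=15)

```text
t: 7.12
eef_pos: [0.564, -0.1425, 0.121]
ee_rot: [-3.141, -0.0, -1.494]
force: [-0.3, 0.5, 2.1]
width: 0.0139
gripper_force: 15.0
```

Pinched at 13.9 mm. Now I'll slide it 23 mm along tool +y, which is the box's -x.

Emit:
tcp_steps(increments="0,0,0.004,0,0;0,0,0.008,0,0;0,0,0.012,0,0;0,0,0.016,0,0;0,0,0.02,0,0;0,0,0.023,0,0;0,0,0.023,0,0;0,0,0.023,0,0")

```text
t: 7.78
eef_pos: [0.5401, -0.1444, 0.1209]
ee_rot: [3.141, -0.0, -1.494]
force: [-1.7, 0.0, 6.8]
width: 0.0138
gripper_force: 15.0
```

Emit:
tcp_steps(increments="0.035,0,0,0,0;0.035,0,0,0,0;0.035,0,0,0,0;0.035,0,0,0,0;0.06,0,0,-0.03,0;0.06,0,0,-0.06,0;0.06,0,0,-0.07,0;0.06,0,0,-0.07,0")

```text
t: 8.45
eef_pos: [0.5426, -0.1443, 0.1937]
ee_rot: [-3.136, -0.001, -1.493]
force: [-0.1, 0.6, -0.2]
width: 0.0559
gripper_force: 0.0
```

```bash
python3 -c "
from h import *
s,p,M=tool();print(M.T@(np.array([.6085,-.0196,.132])-p))
import cv2
cv2.imwrite('pics/w3.png',cv2.cvtColor(arm.grab_frame('wrist'),cv2.COLOR_RGB2BGR))"
```

```text
[-0.1193 -0.0751  0.062 ]
```

View pics/w3.png

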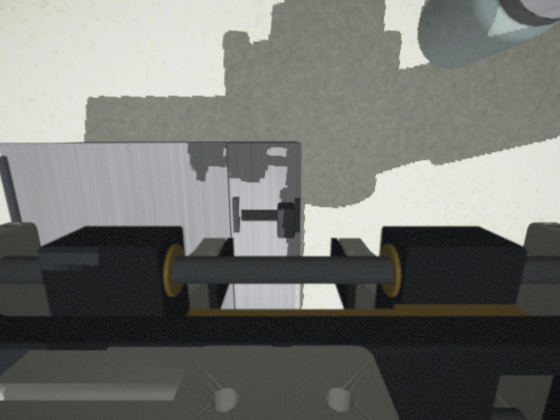

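The view shows the knob now at column 287, at the front end of its slot, well clear of the seam at column 228. Back to the handle.

Emit:
tcp_steps(increments="0.06,-0.03,-0.019,0,0;0.06,-0.06,-0.038,0,0;0.06,-0.09,-0.057,0,0;0.06,-0.119,-0.077,0,0;0.06,-0.119,-0.077,0,0;0.06,-0.119,-0.077,0.03,0;0.06,-0.119,-0.077,0.05,0;0.06,-0.119,-0.077,0.061,0;0.06,-0.119,-0.077,0.061,0;0,-0.119,-0.077,0.061,0;0,-0.119,-0.077,0.061,0;0,-0.119,-0.077,0.061,0;0,-0.119,-0.077,0.061,0;0,-0.119,-0.077,0.061,0;0,-0.119,-0.077,0.061,0;0,-0.119,-0.077,0.061,0;0,-0.119,-0.077,0.061,0;0,-0.119,-0.077,0.061,0;0,-0.119,-0.077,0.061,0", clamp_n=20)

```text
t: 10.08
eef_pos: [0.6084, -0.0197, 0.1297]
ee_rot: [3.142, -0.0, -1.494]
force: [-0.8, -0.7, 2.2]
width: 0.0117
gripper_force: 20.0
```

Emit:
tcp_steps(increments="0,0,-0.0005,-0.002,0;0,0,-0.001,-0.004,0;0,0,-0.0014,-0.005,0;0,0,-0.0014,-0.005,0")

```text
t: 10.42
eef_pos: [0.6097, -0.0196, 0.1342]
ee_rot: [3.141, 0.0, -1.494]
force: [1.4, -1.4, -5.7]
width: 0.0114
gripper_force: 20.0
```

Emit:
tcp_steps(increments="0,0,-0.0003,-0.001,0;0,0,-0.0006,-0.002,0;0,0,-0.0006,-0.002,0")

```text
t: 10.67
eef_pos: [0.6104, -0.0195, 0.1365]
ee_rot: [3.141, 0.0, -1.494]
force: [1.8, -0.1, -6.0]
width: 0.011
gripper_force: 20.0
```

```bash
python3 - <<'E'
from h import *
s,p,M=tool();print(p,M)
u=np.array([.997,.076,0]);z=np.array([0,0,1.])
f=lambda a:(-.155*np.cos(a)+.042*np.sin(a))*u+(.155*np.sin(a)+.042*np.cos(a))*z
for a in np.r_[0.045,.1:1.0:.05]: print(round(a,2),(M.T@(f(a)-f(.045))))
E
```

```text
[ 0.6104 -0.0195  0.1365] [[ 0.0769 -0.997  -0.0004]
 [-0.997  -0.0769 -0.    ]
 [-0.      0.0004 -1.    ]]
0.04 [0. 0. 0.]
0.1 [ 0.     -0.0029 -0.0083]
0.15 [ 0.     -0.006  -0.0158]
0.2 [ 0.     -0.0094 -0.023 ]
0.25 [ 0.     -0.0132 -0.0301]
0.3 [ 0.     -0.0173 -0.037 ]
0.35 [ 0.     -0.0217 -0.0437]
0.4 [ 0.     -0.0265 -0.0501]
0.45 [ 0.     -0.0316 -0.0563]
0.5 [ 0.     -0.037  -0.0623]
0.55 [ 0.     -0.0427 -0.0679]
0.6 [ 0.     -0.0487 -0.0733]
0.65 [ 0.     -0.0549 -0.0783]
0.7 [ 0.0001 -0.0614 -0.0831]
0.75 [ 0.0001 -0.0681 -0.0875]
0.8 [ 0.0001 -0.0751 -0.0916]
0.85 [ 0.0001 -0.0822 -0.0953]
0.9 [ 0.0001 -0.0895 -0.0986]
0.95 [ 0.0001 -0.0969 -0.1016]
```

Emit:
tcp_steps(increments="0,0,-0.0007,-0.002,0;0,0,-0.0014,-0.004,0;0,0,-0.002,-0.006,0;0,0,-0.003,-0.0083,0;0,0,-0.003,-0.0083,0")

```text
t: 11.08
eef_pos: [0.6133, -0.0193, 0.1454]
ee_rot: [3.141, 0.0, -1.494]
force: [-1.2, -0.5, -5.1]
width: 0.0112
gripper_force: 20.0
```

```bash
python3 -c "
from h import *
print(tool()[1])"
```

```text
[ 0.6133 -0.0193  0.1454]
```

The cover is free: it rose 16 mm and the force stayed at about 5 N. Following the arc.

Emit:
tcp_steps(increments="0,0,-0.0031,-0.0075,0;0,0,-0.0065,-0.0147,0;0,0,-0.0103,-0.0218,0;0,0,-0.0144,-0.0287,0;0,0,-0.0188,-0.0354,0;0,0,-0.0236,-0.0418,0;0,0,-0.0287,-0.048,0;0,0,-0.0341,-0.054,0;0,0,-0.0341,-0.054,0")

```text
t: 11.83
eef_pos: [0.6473, -0.0166, 0.2014]
ee_rot: [3.141, -0.0, -1.493]
force: [-10.2, 1.2, 4.7]
width: 0.0111
gripper_force: 20.0
```

```bash
python3 -c "
from h import *
print(tool()[1])"
```

```text
[ 0.6473 -0.0166  0.2014]
```

Emit:
tcp_steps(increments="0,0,-0.0042,-0.0066,0;0,0,-0.0102,-0.012,0;0,0,-0.0164,-0.017,0;0,0,-0.0229,-0.0218,0;0,0,-0.0229,-0.0218,0")

```text
t: 12.25
eef_pos: [0.6717, -0.0147, 0.2235]
ee_rot: [-3.14, -0.0, -1.493]
force: [-7.3, 1.3, 5.8]
width: 0.0114
gripper_force: 20.0
```

```bash
python3 -c "
from h import *
print(tool()[1])"
```

```text
[ 0.6717 -0.0147  0.2235]
```

Emit:
tcp_steps(increments="0,0,-0.0052,-0.0059,0;0,0,-0.0122,-0.01,0;0,0,-0.0193,-0.0137,0;0,0,-0.0266,-0.017,0;0,0,-0.031,-0.019,0;0,0,-0.034,-0.02,0;0,0,-0.034,-0.02,0;0,0,-0.034,-0.02,0;0,0,-0.034,-0.02,0;0,0,-0.034,-0.02,0")

```text
t: 13.08
eef_pos: [0.705, -0.0122, 0.2423]
ee_rot: [-3.14, -0.0, -1.493]
force: [-4.3, 2.3, 3.2]
width: 0.0114
gripper_force: 20.0
```

```bash
python3 - <<'E'
from h import *
import cv2
s,p,M=tool();print(p,s["qd"])
# handle point relative to estimated hinge (handle shut at .6085,.1485)
h=np.array([(p[0]-.6085)/.997-.155,p[2]-.1297+.042]);print(h,np.linalg.norm(h),np.arctan2(h[1],-h[0])-np.arctan2(.042,.155))
cv2.imwrite("pics/s4.png",cv2.cvtColor(arm.grab_frame("side"),cv2.COLOR_RGB2BGR))
E
```

```text
[ 0.705  -0.0122  0.2423] [-0.0005 -0.0016  0.0003 -0.0006  0.001   0.0013]
[-0.0582  0.1546] 0.16522016395769862 0.9459002840461492
```

View pics/s4.png

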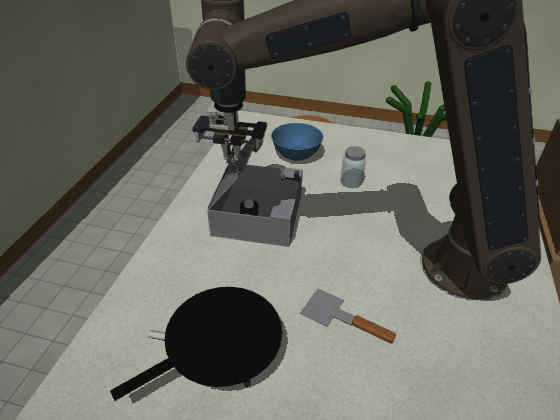

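The side view shows the cover open at about 0.95 rad with the gripper holding its handle near (235,155). The starter is exposed at about (250,205) and the other objects are in place. The arm is still, so I'm handing it in.

```bash
python3 -c "
from station import arm
print(arm.job_done())"
```

```text
the job is handed in; nothing more can be done
None
```

The tug showed the cover was caught, so I slid the catch knob about 24 mm clear, lifted the cover to about 0.95 rad, and handed the job in with the gripper holding it still; no verdict was returned.

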